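# Open the sprung clamp and lay off the cutting guide

## Task

The strips are cut, so clear the cutting jig: swing its sprung clamp arm up and over until it stays open by itself, and then move the wooden cutting guide out of the jig onto the railed lay-off board at the jig's end. Leave the guide lying flat between the rails, lengthwise and with its full length on the board, and the clamp still open. Do not drop or throw the guide, and leave the loose things around the jig where they stand.

Things in the scene. Friction and masses are not known exactly. Their poses are not given: they have to be found in the camera images.
- jig: fixed wooden jig. Origin on the bench under it, z up, x from its front (robot side) to its hinge, y along its channel. Bed spans x -85..125, y -85..85 mm, top 12 mm above the bench. The guide's channel runs along y, centred at x = -35 mm, 56 mm wide between two fences 8 mm thick and 10 mm high above the bed, open at both ends. Steel hinge cheeks at x 80..110, y +-21, up to 70 mm high
- clamp (a joint): angle of the sprung steel clamp arm (rad): 0 shut on the guide, growing as its front swings up and over to the back, stop at 1.5. A spring pulls it shut with about 1 N m at 0, nothing at the dead point 0.8; beyond that it drives the arm to the stop and holds it there. Damped, 0.2 N m s. Its rubber pad, 22 mm wide, is 130 mm from the hinge; open, the pad is at jig x = 67, 180 mm above the bench
- clamp_handle (a point): centre of the clamp's handle: a black round cross-bar 16 mm thick, 90 mm long, parallel to jig y, carried at its middle by a 12 mm stem from below; moves with the arm. Shut, it is 170 mm in front of (jig -x) and 75 mm above the hinge axis, 130 mm above the bench; fully open, about 230 mm above it. Pushing it to jig +x (about 14 N) or lifting it (6 N) opens the clamp
- clamp_hinge (a point): middle of the clamp's hinge axis, which runs along jig y; 55 mm above the bench; fixed to the jig. Two springs beside the cheeks reach out to jig y +-34 mm and up to 115 mm above the bench
- guide_center (a point): centre (half-way up) of the loose cutting guide: a plain wooden block with cross slots on top, 120 mm long along its y, 50 mm wide along its x, 28 mm high, about 0.16 kg. It lies in the jig's channel under the clamp pad, its top 40 mm above the bench.
- layoff: fixed railed wooden board at the left (jig +y) or right (jig -y) end of the jig, 2 mm from it, parallel to it and in line with its channel. 170 mm long (its y), 94 mm wide (its x); origin on the bench under its centre. Floor 10 mm above the bench (2 mm below the jig's bed); two rails along y, 10 mm wide, up to 22 mm above the bench, 72 mm apart; both ends open
- cutter_tin: a fixed closed metal tin 84 x 70 x 38 mm (x, y, z) at the jig's other end, its near side 52 mm from the bed's end; origin at the centre of its underside
- dredger: bystander, loose: aluminium flour dredger, round, 64 mm across, 102 mm high, standing behind one end of the jig; origin at its underside
- jar: bystander, loose: glass jar, 60 mm across, 85 mm high, standing behind the other end of the jig; origin at its underside
- scraper: bystander, loose: steel bench scraper with a wooden grip, about 125 x 120 mm, lying flat; origin at its underside
- bowl: bystander, loose: steel bowl, 170 mm across, 75 mm high; origin at its underside
- brush: bystander, loose: pastry brush lying flat; origin at its underside

How it is judged:
By the outcome, as a careful person would: the job done as asked, in the order asked, and still so for the second after the job is handed in, with the robot touching nothing.
It also fails if it takes over 48 s, if anything falls off the work surface, if the arm or the gripper's body presses on something with over 40 N, if the wrist force passes 120 N, or if a joint passes its speed limit or range.

## Robot

A 6-joint arm with a two-finger parallel gripper is mounted at the origin on the work surface. World frame = base frame: x ahead of the robot, y to its left, z up, the work surface at z = 0. Lengths are in mm, angles in rad, forces in N, time in s.
With the tool pointing down it reaches from about 300 to 775 mm from the base axis. Payload 14.6 kg.
Tool frame: the origin (TCP) lies between the finger pads; the fingertips stand 19 mm ahead of it and the grasp point (between the pads) is the TCP; z points along the fingers, y is the line along which they close (so a half turn about z gives the same grasp; the last joint's range is limited). The gripper opens to 94 mm and grips with 3 to 60 N. Pads are 16 mm wide; open, the fingers measure 119 mm over their backs; the gripper's body (75 mm by 177 mm) begins 78 mm behind the grasp point.
Start: joints at [-1.365, 0.3, 1.521, -0, 1.321, -0.067], TCP at [148.179, -529.653, 224.446] pointing down, gripper open.
Joint ranges: [-3.03, 3.03], [-0.79, 2.21], [0.23, 2.52], [-1.04, 4.18], [0, 3.07], [-2.55, 2.55]. Speed limits (rad/s): [2.22, 2.22, 2.57, 3.14, 3.14, 3.14].

## Interface

Orientations are given as [roll, pitch, yaw] about the fixed x, y, z axes, in that order (R = Rz(yaw) Ry(pitch) Rx(roll)).
In Python, from cell import monitor, imaging, job, find_in, trace gives the robot as it stands. The module is installed in compiled form; this text tells all that it offers.
- The arm moves only by the tool arm_command, never from a script. Its argument "steps" is a list of rows, each a list of 5 numbers: the opening, from 0 (shut) to 1 (fully open), then the shift along the tool's x, y, z in mm, then the turn about the tool's z in degrees. In form: [[gripper, dx, dy, dz, turn], ...]. A call has 1 to 20 rows; each row is the pose to reach, as a shift and turn from the pose commanded when the call began, along the tool's axes at that moment; what a row does not reach only later rows make up. A row lasts 1/8 s, in which the tool goes at most 62.5 mm and 10.7 degrees, less where a joint would pass 70% of its speed; a pose out of reach is approached as far as the arm can. A call with a gripper value outside its range is refused whole. The fingers move at their own pace and stop on an object; "force" is the grip in N (left out, the last holds). Time passes only in rows, so rows that repeat a pose let the fingers close. It gives the time, the measured TCP pose, the force, the opening and the grip force at its end, in the units of the state.
- monitor.read_state(): the state, without advancing time (a new reading comes with each control period).
- imaging.camera(name): name is "scene" or "top" or "wrist"; returns a dict with "img" (480x640x3 uint8, red, green, blue), "mtx" (3x3 intrinsics, pixels), "D" ([k1, k2, p1, p2, k3] as OpenCV has them; the pictures are not rectified), "view" (4x4, takes a point from world to camera coordinates). Camera axes: x right, y down, z forward; pixel columns grow to the right and rows downward; lengths in mm; the calibration is good to about 2 mm. A picture is of the moment at which its call begins. There is no depth.
- job.sign_off(): hands the job in; it is judged then, once.
Trained networks look in a picture, given as the dict that the camera call returned (one of the last four; its "shot" number tells which), for a name from the list of things; names that differ only in an ending like _2 or _b are one class to them, and where a whole thing is asked for, a point or a joint stands for the part that bears it (a point fixed in the world has none). Each returns a list of dicts, best first, with "p" (0 to 1); they miss things now and then, are a little off and sometimes report something else, mostly with a low value. They report only what shows in the picture. A call takes as long as a camera call.
- find_in(picture, target): "rect" ([centre column, centre row, width, height] in pixels, round what is visible of it).
- trace(picture, target): "region" (480x640 bool, what is visible of it) and "rect" ([centre column, centre row, width, height] in pixels, round what is visible of it).
The state is a dict: "clock": time; "joints": joint angles; "qd": joint speeds; "effort": joint torques, N m; "eef_pos": TCP position; "eef_rot": TCP orientation; "wrist_force": force on the tool from outside, world axes, zero at the start; "moment": the same for the moment, N m; "finger_gap": finger opening in mm; "finger_force": force on a finger pad.
Only numpy, scipy, OpenCV 4.12 (cv2) and the standard library are available. Lean on these libraries where they do the work, as an engineer would, in place of code of your own. Each camera call takes 0.05 s, during which the arm holds its last target. There are 200 camera calls.

## Working session

There is one attempt and no reset: what is moved stays moved. The work goes in short steps, Python scripts to look and compute and a tool call to move; the robot and the scene stay as the last step left them, time stands still between calls to the robot, and variables do not carry over. Pictures are saved under pics/ and viewed, at most 10 in all, crops included, and the job is handed in when it is done.

Besides the shell and the picture viewer there is one more tool, called after "Request:" as name(argument=value, ...) on one line, values as JSON. arm_command: Moves the arm, as the interface text tells. Its arguments: {"type":"object","properties":{"steps":{"type":"array","items":{"type":"array","items":{"type":"number"}}},"force":{"type":"number"}},"required":["steps"]}

```bash
mkdir -p pics
cat > h.py <<'E'
import numpy as np, cv2
from cell import monitor, imaging, job, find_in, trace
def snap(n,f=None):
    p=imaging.camera(n)
    if f: cv2.imwrite(f'pics/{f}.png',p['img'][:,:,::-1])
    return p
def ray(p,uv):
    u=cv2.undistortPoints(np.array([[uv]],float),np.array(p['mtx']),np.array(p['D'],float))[0,0]
    V=np.array(p['view']);R=V[:3,:3];t=V[:3,3]
    return -R.T@t, R.T@np.array([u[0],u[1],1])
def atz(p,uv,z):
    o,d=ray(p,uv);return o+d*(z-o[2])/d[2]
def proj(p,X):
    V=np.array(p['view']);return cv2.projectPoints(np.array(X,float).reshape(-1,3),cv2.Rodrigues(V[:3,:3])[0],V[:3,3],np.array(p['mtx']),np.array(p['D'],float))[0][:,0]
E
python3 - <<'E'
from h import *
s=monitor.read_state();print({k:np.round(v,3).tolist() for k,v in s.items()})
for n in ('top','scene'):
    p=snap(n,n)
    o,d=ray(p,(320,240));print(n,o.round(),d.round(2))
    for t,z in (('jig',12),('clamp_handle',130),('guide_center',40),('layoff',10),('cutter_tin',38),('dredger',102),('jar',85),('scraper',5),('bowl',75),('brush',5)):
        r=find_in(p,t)
        for q in r[:2]: print(t,np.round(q['p'],2),np.round(q['rect']),atz(p,q['rect'][:2],z).round())
E
```

```text
{'clock': 0.0, 'joints': [-1.365, 0.3, 1.522, -0.0, 1.321, -0.067], 'qd': [-0.001, 0.0, 0.0, 0.0, -0.0, 0.0], 'effort': [-0.001, -53.181, -35.274, 0.071, 0.024, -0.0], 'eef_pos': [148.132, -529.424, 223.879], 'eef_rot': [-3.14, -0.0, 0.273], 'wrist_force': [0.705, 1.006, 0.617], 'moment': [-0.019, 0.024, 0.027], 'finger_force': 0.0, 'finger_gap': 94.312}
top [ 384.   10. 1480.] [ 0.09 -0.   -1.  ]
jig 0.94 [342. 213.  57.  73.] [605. -60.  12.]
clamp_handle 0.64 [348. 215.  29.  62.] [581. -73. 130.]
guide_center 0.79 [347. 230.  35.  17.] [549. -75.  40.]
cutter_tin 0.65 [294. 237.  24.  34.] [528.  88.  38.]
dredger 0.71 [288. 195.  21.  28.] [644. 104. 102.]
dredger 0.36 [348. 214.  28.  61.] [589. -74. 102.]
jar 0.67 [390. 176.  20.  23.] [ 707. -201.   85.]
scraper 0.57 [471. 263.  48.  49.] [ 451. -467.    5.]
bowl 0.59 [164. 227.  54.  56.] [551. 477.  75.]
brush 0.84 [197. 302.  45.  59.] [327. 389.   5.]
scene [1064. -458. 1000.] [-0.47  0.43 -0.77]
jig 0.8 [314. 300. 106. 110.] [600. -54.  12.]
clamp_handle 0.18 [312. 297. 104. 107.] [ 648. -101.  130.]
guide_center 0.65 [294. 292.  42.  44.] [564. -91.  40.]
layoff 0.49 [340. 249.  37.  35.] [517. 109.  10.]
cutter_tin 0.61 [341. 249.  37.  36.] [535.  94.  38.]
cutter_tin 0.34 [303. 278.  74.  77.] [546. -46.  38.]
dredger 0.85 [374. 271.  29.  38.] [674.  75. 102.]
jar 0.69 [295. 363.  23.  41.] [ 731. -218.   85.]
scraper 0.92 [141. 357.  55.  57.] [ 459. -463.    5.]
scraper 0.21 [306. 282.  78.  70.] [540. -33.   5.]
bowl 0.71 [312. 298. 106. 112.] [624. -81.  75.]
bowl 0.58 [442. 186.  58.  45.] [570. 465.  75.]
brush 0.92 [365. 173.  17.  44.] [333. 387.   5.]
brush 0.62 [246. 341.  76.  74.] [ 581. -253.    5.]
```

Run:
```python
import cv2
a=cv2.imread('pics/top.png')[140:290,250:450];b=cv2.imread('pics/scene.png')[210:410,200:400]
a=cv2.resize(a,(800,600),interpolation=cv2.INTER_CUBIC);cv2.imwrite('pics/topc.png',a)
cv2.imwrite('pics/scenec.png',cv2.resize(b,(600,600),interpolation=cv2.INTER_CUBIC))
```

```text
(no output)
```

View pics/topc.png

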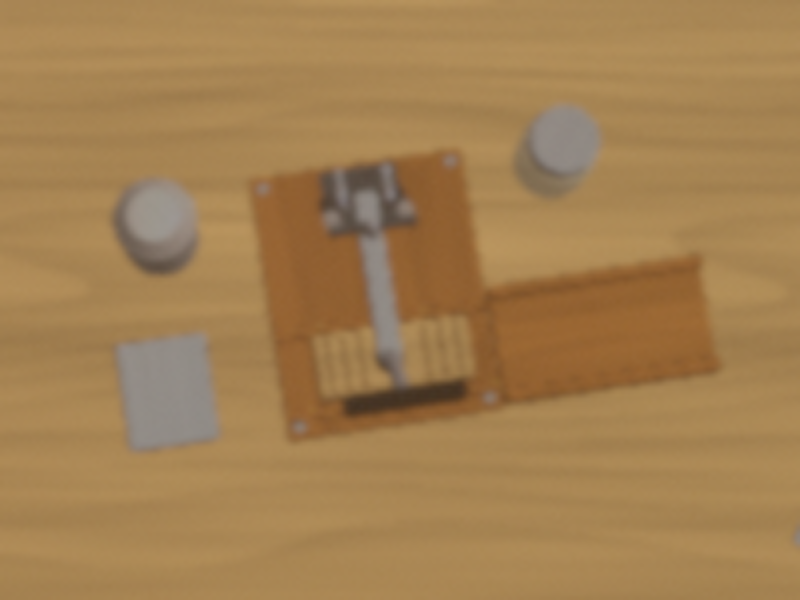

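View pics/scenec.png

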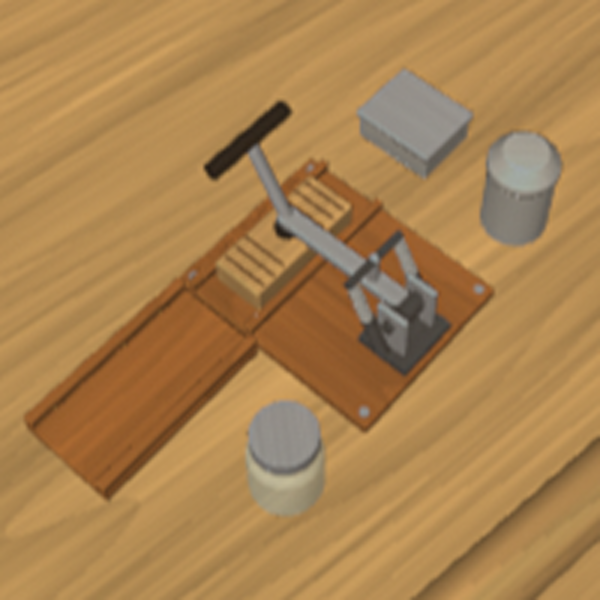

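The top crop shows the jig rotated slightly, with the lay-off board on its right (jig -y). The bed corners are at crop (293,440), (505,402), (250,183) and (462,150), and the black handle is near (405,398). The scene crop shows the clamp shut on the guide, with the bed corners at (493,293), (367,430), (315,160) and (183,280). Next I'll fit the jig pose from these.

```bash
cat >> h.py <<'E'
def J(pose,X):
    x,y,a=pose;X=np.array(X,float).reshape(-1,3)
    c,s=np.cos(a),np.sin(a);return np.c_[x+c*X[:,0]-s*X[:,1],y+s*X[:,0]+c*X[:,1],X[:,2]]
def tool(pose,X):
    "shift along tool axes (mm), turn (deg) to bring TCP to jig-frame X with tool y = jig x"
    s=monitor.read_state();a=s['eef_rot'][2];d=J(pose,X)[0]-s['eef_pos']
    tx=np.array([np.cos(a),np.sin(a)]);ty=np.array([np.sin(a),-np.cos(a)])
    return np.round([d[:2]@tx,d[:2]@ty,-d[2],-np.degrees(pose[2]+np.pi/2-a)],1)
E
python3 - <<'E'
from h import *
from scipy.optimize import least_squares
P={n:snap(n) for n in('top','scene')}
C=[(-85,85,12),(-85,-85,12),(125,85,12),(125,-85,12),(-75,45,130),(-75,-45,130),(-82,-257,16),(12,-257,16)]
t=np.array([(293,440),(505,402),(250,183),(462,150),(345,405),(465,390),(720,370),(699,256)])/4+[250,140]
s=np.array([(315,160),(183,280),(493,293),(367,430),(283,108),(212,172),(27,420),(107,495)])/3+[200,210]
f=lambda q:np.r_[(proj(P['top'],J(q,C))-t).ravel(),(proj(P['scene'],J(q,C))-s).ravel()]
r=least_squares(f,[590,-60,.15],x_scale=[1,1,.01],loss='soft_l1')
q=r.x;print(q,f(q).round(1));np.save('pose.npy',q)
print(J(q,[(-75,0,130),(158,0,230),(-35,-40,45),(-35,-212,45)]))
for X in ((-75,0,200),(-75,-28,200)): print(tool(q,X))
for n,z in(('dredger',51),('jar',42)): pass
E
```

```text
[ 5.88178726e+02 -7.00110402e+01  1.58038380e-01] [-0.9 -0.6 -0.1  0.6 -0.4 -2.  -0.3 -1.7 -0.4 -0.4  0.6 -1.4  0.3 -0.9
  0.3 -1.7 -1.4 -1.1 -2.  -0.8  1.  -1.6 -0.3 -0.4  1.1 -0.4 -0.8  0.5
 -1.5 -0.4 -0.7 -0.2]
[[ 514.11338306  -81.81464041  130.        ]
 [ 744.20971504  -45.14478895  230.        ]
 [ 559.91015275 -115.02090316   45.        ]
 [ 586.97974267 -284.87742291   45.        ]]
[ 473.1 -332.7   24.5  -83.4]
[ 469.9 -304.9   24.5  -83.4]
```

Request:
arm_command(steps=[[0.6,470,-305,0,-83.4],[0.6,470,-305,0,-83.4],[0.6,470,-305,0,-83.4],[0.6,470,-305,0,-83.4],[0.6,470,-305,0,-83.4],[0.6,470,-305,0,-83.4],[0.6,470,-305,0,-83.4],[0.6,470,-305,0,-83.4],[0.6,470,-305,0,-83.4],[0.6,470,-305,0,-83.4],[0.6,470,-305,0,-83.4],[0.6,470,-305,0,-83.4],[0.6,470,-305,0,-83.4],[0.6,470,-305,0,-83.4]])

```text
clock: 2.95
eef_pos: [518.4, -109.8, 224.6]
eef_rot: [3.141, 0.0, 1.727]
wrist_force: [0.8, 0.1, -0.6]
finger_gap: 56.4
finger_force: 0.0
```

Run:
```python
from h import *
q=np.load('pose.npy');s=monitor.read_state();print(s['clock'],s['eef_pos'],s['eef_rot'],tool(q,(-75,-28,130)))
p=snap('wrist','w1');o,d=ray(p,(320,240));print(o,d)
for t,z in(('clamp_handle',130),('guide_center',40)):
  for r in trace(p,t)[:2]:print(t,r['p'],r['rect'],cv2.minAreaRect(np.argwhere(r['region'])[:,::-1].astype(np.float32)))
print(proj(p,J(q,[(-75,45,130),(-75,-45,130),(-85,-85,12),(-85,85,12),(-35,60,40),(-35,-60,40)])).round())
```

```text
2.95 [ 518.41184258 -109.81979041  224.61122441] [3.14135983e+00 1.11305558e-04 1.72743965e+00] [ 0.3  0.2 94.6 -0.1]
[507.8020522  -45.02874978 383.79229159] [ 0.03680318 -0.22566322 -0.97351006]
clamp_handle 0.72 [410.5, 207.5, 214.6, 128.7] ((410.5, 207.0), (126.0, 209.0), 90.0)
guide_center 0.55 [361.5, 196.9, 54.3, 128.9] ((360.5304260253906, 196.8840789794922), (54.380043029785156, 126.14263916015625), 0.6662000417709351)
[[320. 145.]
 [320. 270.]
 [311. 271.]
 [310. 106.]
 [364. 131.]
 [360. 256.]]
```

View pics/w1.png

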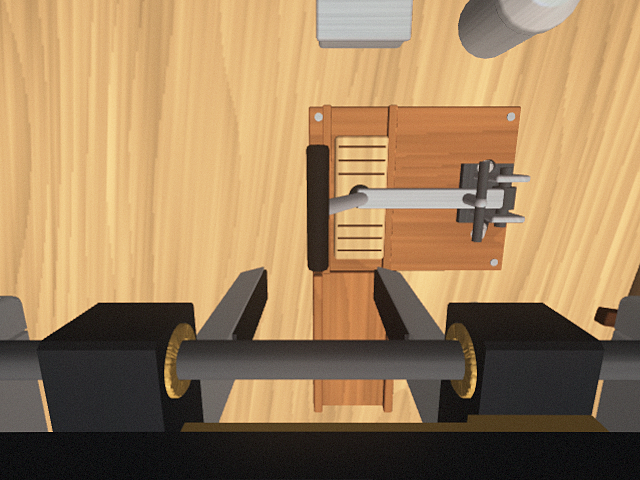

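The wrist view shows the handle bar at columns 307–328, rows 145–271. I predicted column 320, rows 145–270, so the pose is good. I'll straddle the bar off-centre, clear of the stem.

Request:
arm_command(steps=[[0.5,0,0,30,0],[0.5,0,0,60,0],[0.5,0,-1,80,0],[0.5,0,-1,92,0],[0.5,0,-1,92,0],[0.24,0,-1,92,0],[0.24,0,-1,92,0],[0.24,0,-1,92,0]], force=50)

```text
clock: 4.1
eef_pos: [517.8, -109.5, 132.9]
eef_rot: [3.141, 0.0, 1.728]
wrist_force: [-0.5, -0.8, -0.7]
finger_gap: 23.2
finger_force: 0.0
```

Request:
arm_command(steps=[[0.24,0,4,-8,0],[0.24,0,9,-17,0],[0.24,0,13,-25,0],[0.24,0,19,-32,0],[0.24,0,25,-40,0],[0.24,0,31,-47,0],[0.24,0,37,-54,0],[0.24,0,44,-60,0]])

```text
clock: 5.1
eef_pos: [557.4, -103.2, 194.6]
eef_rot: [-3.131, -0.001, 1.728]
wrist_force: [-48.6, -2.4, 37.7]
finger_gap: 23.4
finger_force: 24.5
```

Run:
```python
from h import *
p=snap('scene','s2');i=p['img'][210:410,200:400,::-1];cv2.imwrite('pics/s2c.png',cv2.resize(i,(600,600)))
print(tool(np.load('pose.npy'),(-75,-28,130)))
```

```text
[ -0.1 -40.3  65.8  -0.1]
```

View pics/s2c.png

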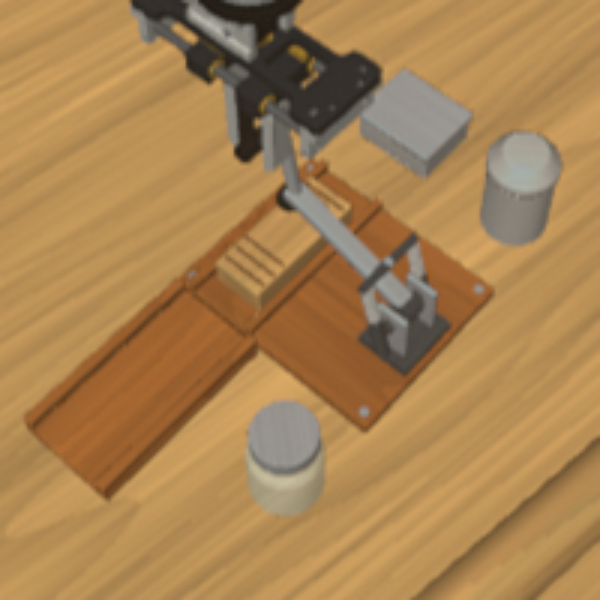

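The scene view shows the pad lifted off the guide near crop (290,195), and the bar held between the fingers near (247,140). The wrist force is higher than expected, so I'll check it before going on.

Run:
```python
from h import *
for k in range(2):
  s=monitor.read_state();print({k:np.round(s[k],2).tolist() for k in('clock','eef_pos','eef_rot','wrist_force','moment','finger_gap','finger_force')},s['qd'])
  p=snap('top' if k else 'wrist','x%d'%k)
r=find_in(p,'clamp_handle');print(r[:1])
```

```text
{'clock': 5.15, 'eef_pos': [558.27, -103.11, 195.76], 'eef_rot': [-3.13, -0.0, 1.73], 'wrist_force': [-44.58, -0.62, 36.32], 'moment': [-0.22, 8.9, -0.05], 'finger_gap': 23.2, 'finger_force': 22.29} [-0.00248976 -0.01433925  0.01698099  0.00760647 -0.03092174 -0.00500342]
{'clock': 5.2, 'eef_pos': [558.05, -103.11, 195.53], 'eef_rot': [-3.13, -0.0, 1.73], 'wrist_force': [-44.25, -0.87, 35.58], 'moment': [-0.4, 8.82, -0.07], 'finger_gap': 22.63, 'finger_force': 22.27} [-0.0036355  -0.00412862  0.02142615 -0.00087721 -0.01424012 -0.00331513]
[{'rect': [340.0, 204.8, 11.3, 44.5], 'p': 0.47}]
```

View pics/x0.png

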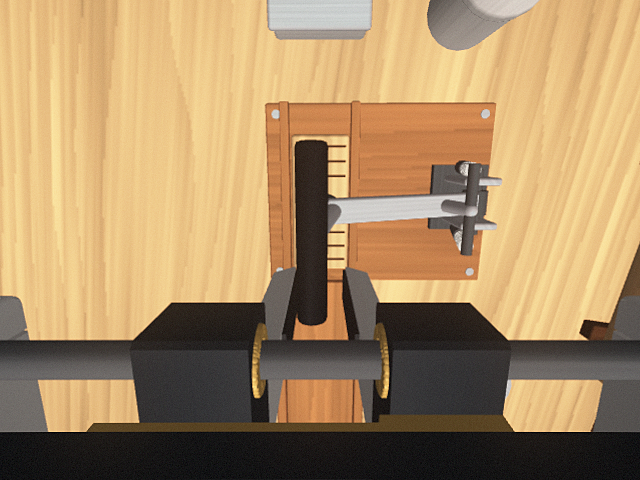

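The wrist view shows the bar seated between the fingers (columns 297–328). The force is mostly radial towards the hinge, about 57 N, which means friction is jamming it. I'll relax the tool outward and follow the arc a little further out.

Request:
arm_command(steps=[[0.24,0,-3,-3,0],[0.24,0,2,-8,0],[0.24,0,8,-14,0],[0.24,0,15,-20,0],[0.24,0,22,-25,0]])

```text
clock: 5.92
eef_pos: [582.1, -99.2, 219.3]
eef_rot: [-3.14, 0.0, 1.728]
wrist_force: [-14.2, -1.1, 13.8]
finger_gap: 22.3
finger_force: 7.3
```

Request:
arm_command(steps=[[0.24,0,7,-6,0],[0.24,0,15,-12,0],[0.24,0,23,-16,0],[0.24,0,32,-21,0],[0.24,0,41,-24,0],[0.24,0,50,-27,0],[0.24,0,59,-29,0],[0.24,0,68,-31,0]])

```text
clock: 6.92
eef_pos: [650.7, -88.2, 248.3]
eef_rot: [3.142, -0.0, 1.729]
wrist_force: [-0.1, 0.3, -0.5]
finger_gap: 22.3
finger_force: 0.0
```

Request:
arm_command(steps=[[0.24,0,18,-3,0],[0.24,0,37,-4,0],[0.24,0,55,-3,0],[0.24,0,73,-1,0],[0.24,0,90,3,0],[0.24,0,100,5,0],[0.3,0,102,5,0],[0.4,0,102,5,0]])

```text
clock: 7.92
eef_pos: [750.8, -72.4, 243.3]
eef_rot: [3.141, -0.0, 1.728]
wrist_force: [-0.1, -0.9, 0.6]
finger_gap: 34.8
finger_force: 0.0
```

Run:
```python
from h import *
p=snap('scene','s3');i=p['img'][210:410,200:400,::-1];cv2.imwrite('pics/s3c.png',cv2.resize(i,(600,600)))
print(tool(np.load('pose.npy'),(158,-28,230)))
```

```text
[-0.1 -2.1 13.6 -0. ]
```

View pics/s3c.png

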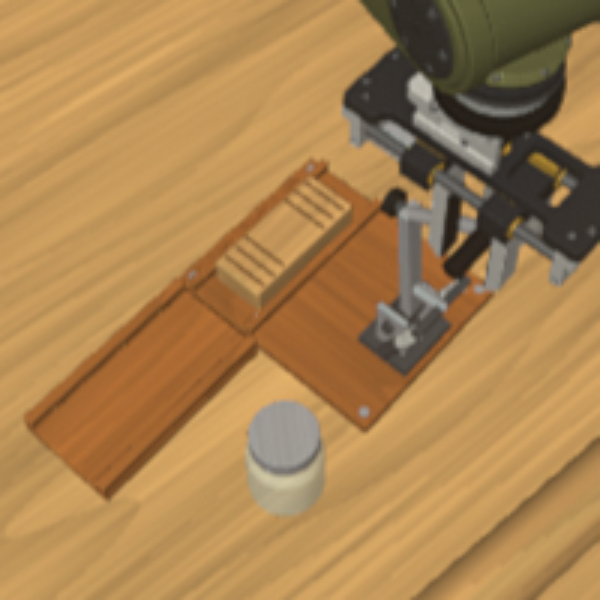

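The clamp is open: the pad is at crop (392,200), the stem points backward, and the wrist force is zero. I'll lift off and go above the guide.

Request:
arm_command(steps=[[0.5,0,0,-25,0],[0.65,0,0,-50,0],[0.72,-8,-50,-50,0],[0.72,-16,-105,-50,0],[0.72,-16,-160,-40,0],[0.72,-16,-195,0,0],[0.72,-16,-195,50,0],[0.72,-16,-195,90,0],[0.72,-16,-195,110,0],[0.72,-16,-195,110,0],[0.72,-16,-195,110,0]])

```text
clock: 9.35
eef_pos: [561.1, -119.0, 134.8]
eef_rot: [3.14, 0.001, 1.728]
wrist_force: [-1.1, 0.1, 0.8]
finger_gap: 67.8
finger_force: 0.0
```

Run:
```python
from h import *
q=np.load('pose.npy');s=monitor.read_state();print(tool(q,(-35,-44,46)))
p=snap('wrist','w4')
for r in trace(p,'guide_center')[:2]:
  m=cv2.minAreaRect(np.argwhere(r['region'])[:,::-1].astype(np.float32));print(r['p'],r['rect'],m)
  b=cv2.boxPoints(m)
  for c in b:
    w=atz(p,c,40)-[q[0],q[1],0];a=q[2];print((np.cos(a)*w[0]+np.sin(a)*w[1]).round(1),(-np.sin(a)*w[0]+np.cos(a)*w[1]).round(1))
```

```text
[ 0.1 -0.5 88.8 -0. ]
0.97 [318.0, 187.5, 75.4, 166.2] ((317.5, 187.5), (167.0, 73.0), 90.0)
-60.7 55.4
-11.8 55.5
-9.0 -61.8
-63.4 -61.9
```

View pics/w4.png

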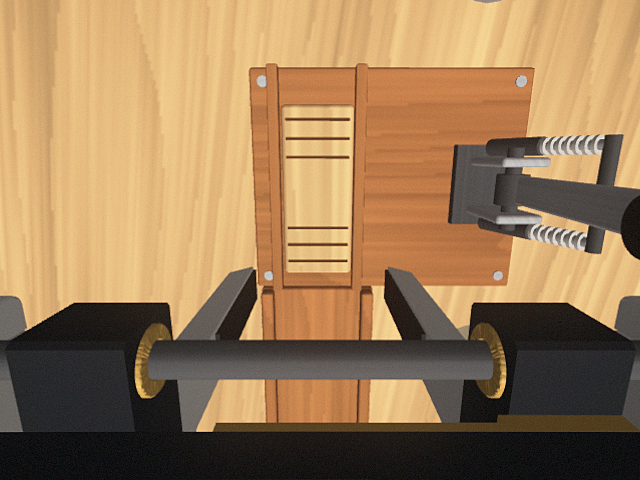

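The wrist view shows the guide at columns 281–354, rows 104–273, lying straight between the fingers, with its centre at about jig (-36,-4). I'll go down and grip.

Request:
arm_command(steps=[[0.72,4,-1,40,0],[0.72,4,-1,70,0],[0.72,4,-1,84,0],[0.72,4,-1,89,0],[0.72,4,-1,89,0],[0.45,4,-1,89,0],[0.45,4,-1,89,0],[0.45,4,-1,89,0],[0.45,4,-1,89,0]], force=35)

```text
clock: 10.58
eef_pos: [559.3, -115.1, 45.1]
eef_rot: [3.141, 0.0, 1.729]
wrist_force: [-1.0, 0.3, 5.5]
finger_gap: 49.6
finger_force: 35.0
```

Request:
arm_command(steps=[[0.45,0,0,-5,0],[0.45,0,0,-12,0],[0.45,0,0,-16,0],[0.45,-10,0,-16,0],[0.45,-30,0,-16,0],[0.45,-55,0,-16,0],[0.45,-80,0,-16,0],[0.45,-105,0,-16,0],[0.45,-130,0,-16,0],[0.45,-150,0,-16,0],[0.45,-162,0,-16,0],[0.45,-168,0,-16,0],[0.45,-168,0,-16,0],[0.45,-168,0,-16,0]])

```text
clock: 12.32
eef_pos: [585.5, -280.4, 60.5]
eef_rot: [-3.142, -0.0, 1.729]
wrist_force: [-0.6, -0.8, -1.5]
finger_gap: 49.5
finger_force: 35.0
```

Run:
```python
from h import *
q=np.load('pose.npy');print(tool(q,(-36,-208,46)))
a=snap('wrist')['img'];b=snap('scene')['img'][230:410,180:360]
cv2.imwrite('pics/c5.png',np.hstack([cv2.resize(a,(440,330)),cv2.resize(b,(330,330))])[:,:,::-1])
```

```text
[-0.7 -0.2 14.5  0. ]
```

View pics/c5.png

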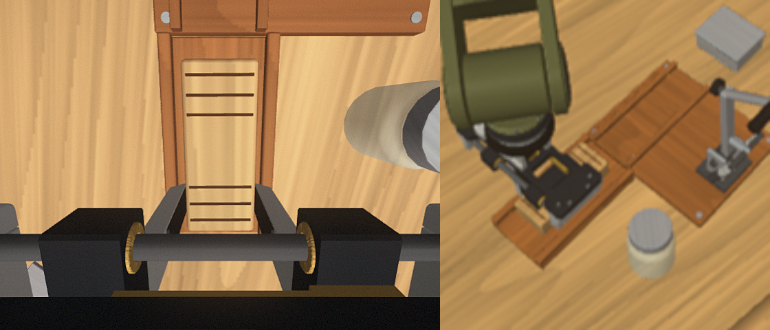

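The composite shows the guide between the rails, with its near end about 25 mm from the jig and the clamp still open. I'll lower it gently.

Request:
arm_command(steps=[[0.45,0,0,5,0],[0.45,0,0,10,0],[0.45,0,0,13,0],[0.45,0,0,15,0],[0.45,0,0,16.5,0],[0.45,0,0,17.5,0],[0.45,0,0,17.5,0]])

```text
clock: 13.3
eef_pos: [585.5, -281.0, 43.1]
eef_rot: [3.141, 0.0, 1.728]
wrist_force: [-1.2, 0.4, 0.2]
finger_gap: 49.8
finger_force: 35.0
```

Request:
arm_command(steps=[[0.45,0,0,0.5,0],[0.45,0,0,0.5,0]])

```text
clock: 13.55
eef_pos: [585.5, -281.0, 43.1]
eef_rot: [3.141, 0.0, 1.728]
wrist_force: [-2.8, 1.9, 5.3]
finger_gap: 49.5
finger_force: 35.0
```

Contact is firm at 5 N. I'll release and rise.

Request:
arm_command(steps=[[0.55,0,0,0,0],[0.65,0,0,0,0],[0.68,0,0,0,0],[0.68,0,0,-10,0],[0.68,0,0,-40,0],[0.68,0,0,-90,0],[0.68,0,-50,-140,0],[0.68,0,-110,-160,0],[0.68,0,-160,-160,0],[0.68,0,-200,-160,0],[0.68,0,-200,-160,0],[0.68,0,-200,-160,0]])

```text
clock: 15.05
eef_pos: [388.4, -312.4, 203.1]
eef_rot: [3.141, 0.001, 1.728]
wrist_force: [-0.9, -0.1, -0.4]
finger_gap: 64.1
finger_force: 0.0
```

Run:
```python
from h import *
q=np.load('pose.npy')
p=snap('top');b=snap('scene')['img'][230:410,180:360]
a=p['img'][165:285,290:450]
cv2.imwrite('pics/c6.png',np.hstack([cv2.resize(a,(440,330)),cv2.resize(b,(330,330))])[:,:,::-1])
r=trace(p,'guide_center')[0];m=cv2.minAreaRect(np.argwhere(r['region'])[:,::-1].astype(np.float32));print(r['p'],m)
for c in cv2.boxPoints(m):
    w=atz(p,c,38)-[q[0],q[1],0];a=q[2];print((np.cos(a)*w[0]+np.sin(a)*w[1]).round(1),(-np.sin(a)*w[0]+np.cos(a)*w[1]).round(1))
```

```text
0.84 ((401.3399658203125, 220.87998962402344), (15.980613708496094, 38.89087677001953), 81.8698959350586)
-11.6 -109.1
-12.9 -229.8
-62.4 -228.1
-61.1 -107.8
```

View pics/c6.png

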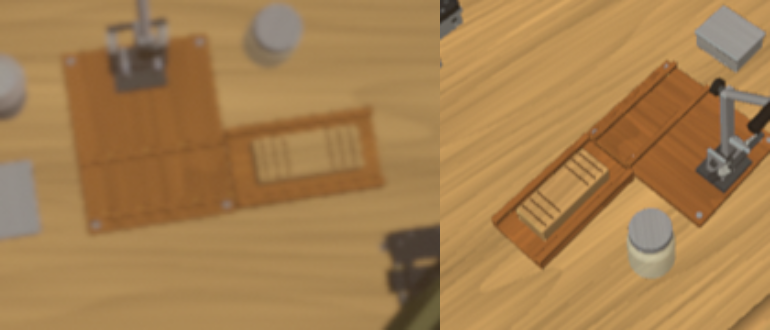

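The guide lies flat between the rails at jig y -109 to -229, and the board spans -87 to -257. The clamp is open and the jar, dredger and tin haven't moved.

```bash
python3 -c "
from cell import job
print(job.sign_off())"
```

```text
the job is handed in; nothing more can be done
None
```

The job is handed in at about 15 s: the clamp stands open by itself and the guide lies flat between the lay-off rails with its full length on the board. While I opened the clamp the wrist force briefly reached about 60 N, under the 120 N wrist limit; it was the fingers pressing on the handle bar, so I expect the 40 N limit on the arm and gripper body wasn't touched.

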